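# Clamp a controller module and find its hidden service socket with the probe

## Robot

A 6-joint arm with a two-finger parallel gripper is mounted at the origin on the work surface. World frame = base frame: x ahead of the robot, y to its left, z up, the work surface at z = 0. Lengths are in m, angles in rad, forces in N, time in s.
With the tool pointing down it reaches from about 0.375 to 0.9 m from the base axis. Payload 3.1 kg.
Tool frame: the origin (TCP) lies between the finger pads; the fingertips stand 8 mm ahead of it and the grasp point (between the pads) lies 11 mm behind it; z points along the fingers, y is the line along which they close (so a half turn about z gives the same grasp; the last joint's range is limited). The gripper opens to 85 mm and grips with 20 to 120 N. Pads are 22 mm wide; open, the fingers measure 114 mm over their backs; the gripper's body (76 mm by 85 mm) begins 54 mm behind the grasp point. The pads swing forward as they close: fully open they stand 13 mm farther back than shut.
Start: joints at [-1.359, 0.527, 1.433, -0, 1.181, -0.178], TCP at [0.238, -0.578, 0.239] pointing down, gripper open.
Joint ranges: [-3.08, 3.08], [-0.75, 2.2], [0.22, 2.44], [-1.43, 4.57], [0, 2.65], [-2.85, 2.85]. Speed limits (rad/s): [2.79, 2.79, 3.14, 3.14, 3.14, 3.14].

## Interface

Orientations are given as a unit quaternion [x, y, z, w].
In Python, from station import readout, cams, sign_off gives the robot as it stands.
- The arm moves only by the tool send_rows, never from a script. Its argument "commands" is text: rows parted by semicolons, each of 5 numbers parted by spaces: the finger opening in mm, from 0 to 85.4, then the shift along the tool's x, y, z each as a share of 0.02 m, from -1 to 1, then the turn about the tool's z as a share of 4 degrees, from -1 to 1. In form: grip dx dy dz spin; .... A call has 1 to 20 rows; each row shifts and turns the commanded pose from where the row before left it, along the tool's axes as they then stand; what a row does not reach is not made up. A row lasts 1/12 s, in which the tool goes at most 41.7 mm and 7.16 degrees, less where a joint would pass 70% of its speed; a pose out of reach is approached as far as the arm can. A call with a number of a shift or a turn outside -1 to 1 is refused whole. A call with a gripper value outside its range is refused whole. The fingers move at their own pace and stop on an object; "grip_force" is the grip in N (left out, the last holds). Time passes only in rows, so rows that do not move let the fingers close. It gives the time, the measured TCP pose, the force, the opening and the grip force at its end, in the units of the state.
- readout.sense(): the state, without advancing time (a new reading comes with each control period).
- cams.snapshot(name): name is "scene" or "top"; returns a dict with "pixels" (400x640x3 uint8, red, green, blue), "intrinsics" (3x3 intrinsics, pixels), "dist" ([k1, k2, p1, p2, k3] as OpenCV has them; the pictures are not rectified), "eye" and "rotation" of the camera in the world. Camera axes: x right, y down, z forward; pixel columns grow to the right and rows downward; lengths in m; the calibration is good to about 2 mm. A picture is of the moment at which its call begins. There is no depth.
- sign_off(): hands the job in; it is judged then, once.
The state is a dict: "t": time; "q": joint angles; "qd": joint speeds; "tau": joint torques, N m; "tcp_pos": TCP position; "tool_rot": TCP orientation; "force": force on the tool from outside, world axes, zero at the start; "ft_torque": the same for the moment, N m; "finger_gap": opening from 0.0 (shut) to 1.0 (fully open); "gripper_force": force on a finger pad.
Only numpy, scipy, OpenCV 4.12 (cv2) and the standard library are available. Lean on these libraries where they do the work, as an engineer would, in place of code of your own. Each camera call takes 0.05 s, during which the arm holds its last target. There are 200 camera calls.

## Task

Turn the red-knobbed cam lever just far enough to take up the slack and hold the controller module snug against the blue fence, without forcing it any further. Then take the service probe from its stand, set its tip on one end of the black strip in the module's cover and slide it along with light pressure until it drops into the hidden socket, and leave it there fully home and upright with the module still clamped. Leave the other things on the bench where they are.

Things in the scene. Friction and masses are not known exactly. Their poses are not given: they have to be found in the camera images.
- jig: Aluminium base plate of the clamping jig, fixed, 200 (its x) by 250 (its y) by 10 mm, on the 3 mm bench mat. Origin on its underside (world z 0.003), z up; the plate reaches from x -110 to +90 mm. The cam lever stands at its -x side (towards the robot), the blue fence at its +x side, the module lies between.
- fence: Blue L-shaped fence, 26 mm high, fixed on the jig plate, set up to 5 mm nearer to or farther from the cam from job to job. Its face is a black rubber-faced bar on stiff springs (16 N per mm). Origin at the foot of the middle of that face, uncompressed; x points into the fence, y along it. End stop leg at y +101 mm. A module just touching the face has its origin at x -50 mm here.
- cam_turn (a joint): Angle of the cam lever, rad, counter-clockwise from above, stops at 0 (wide open) and 2.8. Starts at 0 to 0.3, clear of the module. Turning it up pushes the module to the fence, met at some angle between about 1.0 and 1.8 (by where the fence is set). It turns with little friction (about 1 N at the knob) and stays where it is left, also when clamped.
- cam: The cam lever; origin on its pivot, on the jig plate. Below it a steel eccentric disc, radius 22 mm, 3 to 21 mm above the plate, centre 8 mm from the pivot. It pushes the middle of the module's long side; its reach from the pivot towards the fence is 22 - 8 cos(lever angle) mm. Once the module is against the fence the force climbs by 10 to 13 N per further 0.1 rad; 10 to 30 N is snug.
- cam_pivot (a point): Point on the upright axis of the cam lever, 10 mm above the jig plate, 72 mm from the jig's origin towards -x of the jig. Pushing at the knob one feels about 1 N while the lever turns free, 1 to 3 N while it shoves the loose module, and about 5 N once the module is clamped with 15 to 20 N.
- cam_knob (a point): Grip of the cam lever: an upright round red knob, 18 mm across, 40 to 74 mm above the underside of the jig plate; this point is on its axis at 60 mm, 70 mm from the pivot. At angle 0 the lever points 115 degrees counter-clockwise from the jig's +x axis; it swings round on the robot's side. The knob does not spin on the lever.
- module: Controller module, ribbed aluminium case with grey cover plate, 100 (x) by 190 (y) by 36 mm, about 0.6 kg, loose on the jig plate, 1.5 to 3 mm short of the fence. Origin at the centre of its underside, z up, x towards the fence. The cover has one long window, x -6 to +6 mm, y -40 to +40 mm; its floor is a black dust strip 3 mm below the cover's top.
- strip_mid (a point): Middle of the window in the module's cover, on the surface of the black strip (33 mm above the module's underside). The service socket lies somewhere on the strip, its centre between y -22 and +22 mm of the module, elsewhere on each module: a 12 by 12 mm opening, hidden by a black spring shutter flush with the strip.
- shutter (a joint): How far the shutter in the hidden service socket is pressed down, m: 0 closed, 0.016 with the probe fully home. It yields to less than 0.5 N, less than the probe's weight.
- probe: Service probe, upright in its stand, tip down, about 0.12 kg: brass tip rod 8 mm in diameter, 19 mm long, nose tapered over 3 mm; black flange 24 mm across, 4 mm thick; yellow round handle 18 mm in diameter, 23 to 87 mm above the tip. Origin at the tip, z up. Fully home in the socket, the flange rests on the cover and the tip is 16 mm below the strip.
- probe_tip (a point): The end of the probe's brass tip (its lowest point).
- probe_grip (a point): Point on the axis of the probe's yellow handle, 58 mm above the tip; a good place to grip.
- stand: Grey probe stand, a fixed block 64 x 64 x 35 mm with an 11 mm bore in its top in which the probe stands, the flange resting on the top. It stands at the left or at the right of the jig. Origin at the centre of its underside; the tip must be lifted 19 mm to come clear.
- pliers: Bystander: long-nose pliers with green handles, lying, 160 mm long. Origin under the pivot.
- cutters: Bystander: side cutters with green handles, lying, 105 mm long. Origin under the pivot.
- rosin_pot: Bystander: black spool-shaped rosin pot, 48 mm across and 48 mm high, standing. Origin on its underside.
- board: Bystander: yellow-green circuit board with black chips on four feet, 70 x 100 mm, 16 mm high. Origin on its underside.
- solder_reel: Bystander: blue reel of solder, 60 mm across and 43 mm high, standing. Origin on its underside.
- screwdriver: Bystander: screwdriver with a red handle, lying, 160 mm long. Its handle end and tip lie along its own x axis.
- flux: Bystander: small flux bottle with a red cap, 38 mm across and 85 mm high, standing. Origin on its underside.

How it is judged:
On the way, in this order (a step that is already met when the one before it is completed fails the run):
1. the cam holds the module against the fence (x of module in the frame of fence above -0.0515 m and angle between the x axis of module and the x axis of fence, either way round below 0.03 rad and contact force between cam and module above 3 N), for 0.2 s.
2. the probe's tip slides in contact along the black strip, in the outer part of the strip (contact force between probe and module above 0.3 N and linear speed of probe above 0.003 m/s and z of probe_tip in the frame of strip_mid between -0.002 and 0.002 m and x of probe_tip in the frame of strip_mid between -0.006 and 0.006 m and (y of probe_tip in the frame of strip_mid between 0.018 and 0.042 m or y of probe_tip in the frame of strip_mid between -0.042 and -0.018 m)), for 0.06 s.
3. the probe has dropped home into the socket (value of joint shutter above 0.0135 m and z of probe_tip in the frame of module below 0.0195 m and angle between probe's own z axis and vertical below 0.12 rad), for 0.2 s.
At the end, for the whole second after the job is handed in: The cam presses on the module (more than 3 N) and the module lies flat against the fence (within 1.5 mm and 0.03 rad); the probe stands released in the service socket, the shutter pressed more than 13.5 mm and the tip within 2.5 mm of fully home, upright within 0.12 rad, all at rest (all of step 1 and all of step 3 and linear speed of each of probe, module below 0.02 m/s); the robot touches nothing.
It fails at once if the cam is overrun: it presses on the module with more than 40 N (contact force between cam and module above 40 N).
It fails at once if the probe is pressed on the module with more than 40 N (contact force between probe and module above 40 N).
It fails at once if a bystander is moved by more than 30 mm (distance of any of pliers, cutters, rosin_pot, board, solder_reel, screwdriver, flux from where it was at the start of the episode above 0.03 m).
It also fails if it takes over 67 s, if anything falls off the work surface, if the arm or the gripper's body presses on something with over 40 N, if the wrist force passes 120 N, or if a joint passes its speed limit or range.

## Working session

There is one attempt and no reset: what is moved stays moved. The work goes in short steps, Python scripts to look and compute and a tool call to move; the robot and the scene stay as the last step left them, time stands still between calls to the robot, and variables do not carry over. Pictures are saved under pics/ and viewed, at most 10 in all, crops included, and the job is handed in when it is done.

Besides the shell and the picture viewer there is one more tool, called after "Emit:" as name(argument=value, ...) on one line, values as JSON. send_rows: Moves the arm, as the interface text tells. Its arguments: {"type":"object","properties":{"commands":{"type":"string"},"grip_force":{"type":"number"}},"required":["commands"]}

```bash
mkdir -p pics
cat > h.py <<'E'
import numpy as np, cv2, json
from station import readout, cams, sign_off
def snap(n,f):
    s=cams.snapshot(n); cv2.imwrite(f'pics/{f}.png',s['pixels'][:,:,::-1]); np.save(f'pics/{f}.npy',s,allow_pickle=True); return s
def load(f): return np.load(f'pics/{f}.npy',allow_pickle=True).item()
def ray(s,uv):
    p=cv2.undistortPoints(np.array([[uv]],float),np.array(s['intrinsics'],float),np.array(s['dist'],float))[0,0]
    d=np.array(s['rotation'])@np.array([p[0],p[1],1]); return np.array(s['eye'],float),d/np.linalg.norm(d)
def atz(s,uv,z):
    o,d=ray(s,uv); return o+d*(z-o[2])/d[2]
def tri(s1,u1,s2,u2):
    o1,d1=ray(s1,u1);o2,d2=ray(s2,u2)
    t=np.linalg.lstsq(np.c_[d1,-d2],o2-o1,rcond=None)[0]
    a=o1+d1*t[0];b=o2+d2*t[1]; return (a+b)/2,np.linalg.norm(a-b)
def proj(s,P):
    R=np.array(s['rotation']).T; t=-R@np.array(s['eye'])
    return cv2.projectPoints(np.array(P,float).reshape(-1,3),cv2.Rodrigues(R)[0],t,np.array(s['intrinsics'],float),np.array(s['dist'],float))[0][:,0]
E
python3 - <<'E'
from h import *
for n in('scene','top'):
    s=snap(n,n); print(n,s['eye'],s['rotation'],s['intrinsics'])
print(readout.sense())
E
```

```text
scene [1.13466583 0.39851253 1.15185524] [ 0.43159238  0.85771215 -0.24589554 -0.13263963] [[514.44592901   0.         331.74410308]
 [  0.         514.44592901 200.07659804]
 [  0.           0.           1.        ]]
top [0.36043275 0.0204632  1.48934757] [-0.69560734  0.71421795 -0.06066294  0.04840611] [[445.58339152   0.         314.36775217]
 [  0.         445.58339152 198.58790639]
 [  0.           0.           1.        ]]
{'t': 0.1, 'q': array([-1.35952113e+00,  5.28352588e-01,  1.43378794e+00,  1.43598182e-06,
        1.18141938e+00, -1.78501226e-01]), 'qd': array([ 0.00188791, -0.00363513, -0.00173076, -0.00084822, -0.0005233 ,
       -0.00046973]), 'tau': array([ 3.57599847e-04, -4.43301809e+01, -1.78586286e+01, -1.47235469e-04,
        3.85815161e-03, -1.55286932e-05]), 'tcp_pos': array([ 0.23737919, -0.57747504,  0.23843976]), 'tool_rot': array([ 9.81068902e-01,  1.93656503e-01, -1.54540892e-05, -9.83506893e-04]), 'force': array([ 0.41223454, -0.2613529 ,  0.25603926]), 'ft_torque': array([ 0.05253654, -0.00507555, -0.02275201]), 'gripper_force': 0.0, 'finger_gap': 1.0002996985106964}
```

Rotation is a quaternion. I'll fix that and view.

```bash
sed -i "s/import numpy as np, cv2, json/import numpy as np, cv2\nfrom scipy.spatial.transform import Rotation as Ro\ndef RM(s): return Ro.from_quat(s['rotation']).as_matrix()/; s/np.array(s\['rotation'\])@/RM(s)@/; s/np.array(s\['rotation'\]).T/RM(s).T/" h.py
python3 - <<'E'
from h import *
for n in('scene','top'):
    s=load(n); print(n,RM(s)[:,2], proj(s,[0.6,0,0]))
E
```

```text
scene [-0.43978654 -0.30732267 -0.84388422] [[323.24279149 221.32467092]]
top [ 0.1535402  -0.01930982 -0.98795371] [[311.74915312 196.2870994 ]]
```

View pics/scene.png

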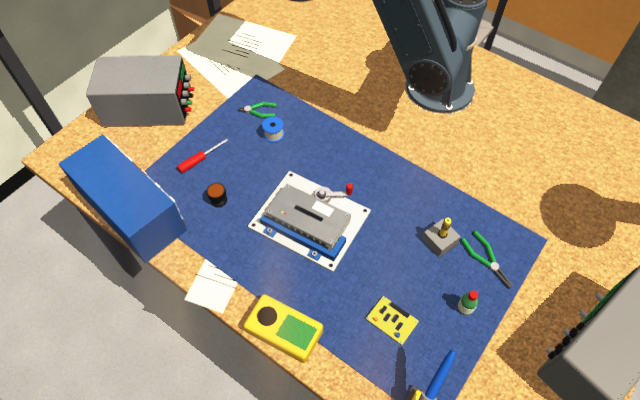

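View pics/top.png

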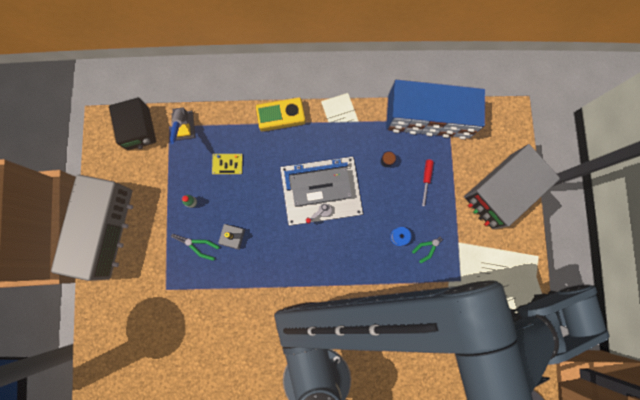

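Run:
```python
from h import *
a=cv2.imread('pics/scene.png');b=cv2.imread('pics/top.png')
def crop(i,x,y,w,h,k):
    c=cv2.resize(i[y:y+h,x:x+w],None,fx=k,fy=k,interpolation=cv2.INTER_CUBIC)
    for g in range(0,w,10): cv2.putText(c,str(x+g),(g*k,8),0,.3,(0,255,255),1); cv2.line(c,(g*k,9),(g*k,13),(0,255,255),1)
    for g in range(0,h,10): cv2.putText(c,str(y+g),(0,g*k+4),0,.3,(0,255,255),1)
    return c
cv2.imwrite('pics/c1.png',crop(a,242,165,133,105,6)[:600,:800])
J=crop(b,275,150,93,80,5); S=crop(b,210,215,41,40,7); T=crop(a,415,205,50,55,6)
o=np.zeros((600,800,3),np.uint8); o[:400,:465]=J; o[:280,480:767]=S; o[285:600,480:780]=T[:315]
cv2.imwrite('pics/c2.png',o)
```

```text
(no output)
```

View pics/c1.png

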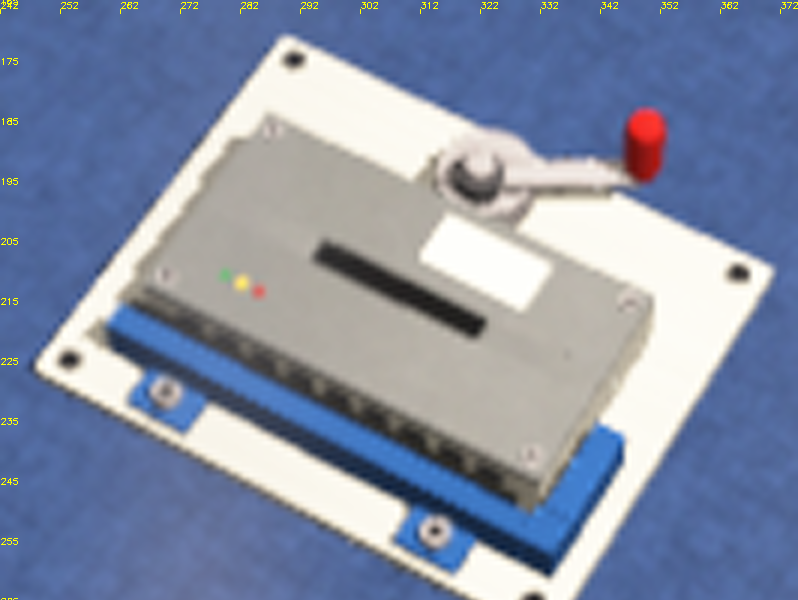

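View pics/c2.png

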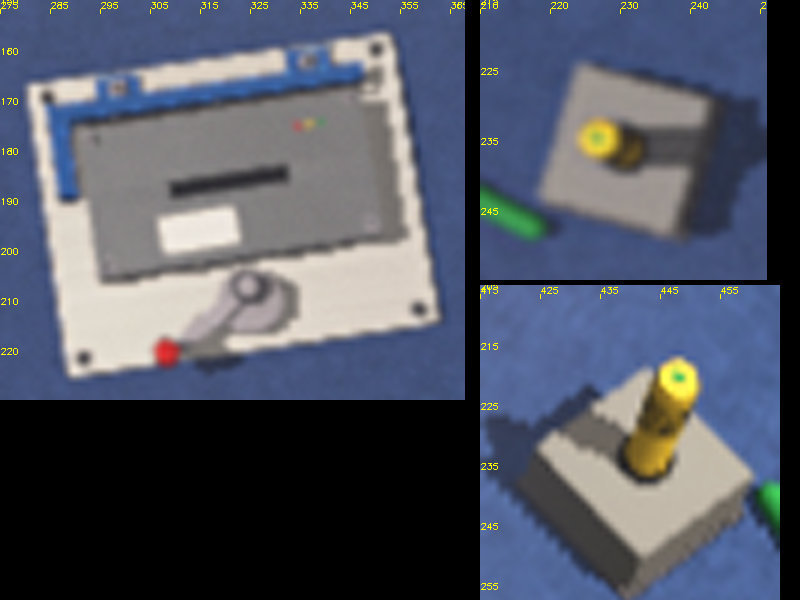

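c1: jig, strip and knob in scene view; c2: same in top view, plus the probe in its stand (cap near top 226.7,234.7; scene 448.2,220.3). Triangulate and fit.

Run:
```python
from h import *
from scipy.optimize import least_squares
A=load('scene');B=load('top')
f=lambda x,y,x0,y0,k:np.array([x0+(x+.5)/k-.5,y0+(y+.5)/k-.5])
a=lambda x,y:f(x,y,242,165,6); b=lambda x,y:f(x,y,275,150,5)
sb=lambda x,y:f(x-480,y,210,215,7); sa=lambda x,y:f(x-480,y-285,415,205,6)
print('knobtop',tri(A,a(647,120),B,b(166,352)))
print('probetop',tri(A,sa(679,377),B,sb(597,138)))
print('stripL(+y)',tri(A,a(322,252),B,b(288,174)),'R',tri(A,a(480,327),B,b(170,189)))
print('pivot',tri(A,a(482,160),B,b(249,287)))
C=[tri(A,a(287,36),B,b(440,318)),tri(A,a(774,270),B,b(70,376)),tri(A,a(36,367),B,b(390,34))]
for c in C: print('corner',c)
for p in [(580,63),(715,97),(685,240),(540,198)]: print('stand',atz(B,sb(*p),.038))
m=[(-.11,.125),(-.11,-.125),(.09,.125)]
def P(q):
    R=np.array([[np.cos(q[2]),-np.sin(q[2])],[np.sin(q[2]),np.cos(q[2])]])
    return lambda v:np.r_[q[:2]+R@np.array(v[:2]),q[3] if len(v)<3 else v[2]]
obsA=[a(287,36),a(774,270),a(36,367)];obsB=[b(440,318),b(70,376),b(390,34),b(28,85)]
def res(q):
    g=P(q); return np.r_[(proj(A,[g(v) for v in m])-obsA).ravel(),(proj(B,[g(v) for v in m+[(.09,-.125)]])-obsB).ravel()]
r=least_squares(res,[.55,0,0,.013]);print(r.x,np.round(r.fun,2))
g=P(r.x);print('pivot',g((-.072,0)))
for th in (115,130): t=np.radians(th);print('knob',th,g((-.072+.07*np.cos(t),.07*np.sin(t))))
```

```text
knobtop (array([0.51126962, 0.01576551, 0.07849853]), np.float64(0.00020098118200656724))
probetop (array([0.4701213 , 0.26992673, 0.10645166]), np.float64(0.0002157900609174368))
stripL(+y) (array([ 0.6300029 , -0.06698741,  0.04662958]), np.float64(0.001882947664349532)) R (array([0.62135334, 0.01046454, 0.0515138 ]), np.float64(0.0005042662398831343))
pivot (array([ 0.55500283, -0.03891892,  0.05141372]), np.float64(0.0014482823584324293))
corner (array([ 0.53509592, -0.16623373,  0.01397564]), np.float64(0.004520563451125609))
corner (array([0.50369382, 0.08050789, 0.01138887]), np.float64(0.0018366495297232925))
corner (array([ 0.73181886, -0.14217162,  0.01288066]), np.float64(0.0016199979125689364))
stand [0.51083111 0.29015865 0.038     ]
stand [0.49337126 0.22709368 0.038     ]
stand [0.42732413 0.2413358  0.038     ]
stand [0.44835498 0.30868945 0.038     ]
[ 0.57593185 -0.05208997 -2.26857056  0.05646206] [-17.75  69.66   1.15  10.12  10.54 -51.8  -37.32 -62.38 -10.99 -15.44
  20.6   31.44  45.91  81.3 ]
pivot [0.62219283 0.00308177 0.05646206]
knob 115 [ 0.68981411 -0.01501139  0.05646206]
knob 130 [0.69219283 0.00310679 0.05646206]
```

Run:
```python
from h import *
from scipy.optimize import least_squares
A=load('scene');B=load('top')
f=lambda x,y,x0,y0,k:np.array([x0+(x+.5)/k-.5,y0+(y+.5)/k-.5])
a=lambda x,y:f(x,y,242,165,6); b=lambda x,y:f(x,y,275,150,5)
m=[(-.11,-.125),(-.11,.125),(.09,-.125)]
def P(q):
    R=np.array([[np.cos(q[2]),-np.sin(q[2])],[np.sin(q[2]),np.cos(q[2])]])
    return lambda v:np.r_[q[:2]+R@np.array(v[:2]),.013]
obsA=[a(287,36),a(774,270),a(36,367)];obsB=[b(440,318),b(70,376),b(390,34),b(28,85)]
def res(q):
    g=P(q); return np.r_[(proj(A,[g(v) for v in m])-obsA).ravel(),(proj(B,[g(v) for v in m+[(.09,.125)]])-obsB).ravel()]
r=least_squares(res,[.62,-.03,0]);print(r.x,np.round(r.fun,2))
q=r.x;g=P(q);piv=g((-.072,0));print('pivot',piv)
k=np.array([.5113,.0158])-piv[:2]; print(np.linalg.norm(k),np.degrees(np.arctan2(k[1],k[0])-q[2]))
for v in(.04,-.04):
  for n,s,o in (('A',A,(a(322,252) if v<0 else a(480,327))),): pass
print('strip@.046 B',atz(B,b(288,174),.046),atz(B,b(170,189),.046),'A',atz(A,a(322,252),.046),atz(A,a(480,327),.046))
s=readout.sense(); print(Ro.from_quat(s['tool_rot']).as_matrix().round(3), s['tcp_pos'])
```

```text
[ 0.62808595 -0.02930224  0.12114727] [-0.67 -0.3  -0.01 -0.16 -0.61  0.04 -0.47  0.71 -0.56  0.06 -0.1  -0.08
 -0.37  0.06]
pivot [ 0.55661366 -0.03800352  0.013     ]
0.07034306570296735 123.16306669961075
strip@.046 B [ 0.63059977 -0.06784798  0.046     ] [0.62247664 0.0102036  0.046     ] A [ 0.62932295 -0.06638164  0.046     ] [0.61867327 0.00875089 0.046     ]
[[ 0.925  0.38  -0.   ]
 [ 0.38  -0.925  0.002]
 [ 0.    -0.002 -1.   ]] [ 0.23737919 -0.57747504  0.23843976]
```

Jig fit residual <0.7 px; the knob radius is 70.3 mm and the lever about 8° past open; heights agree. I'll straddle the knob loosely, with tool y tangential.

Emit:
send_rows(commands="40 0 0 0.25 1;40 0 0 0.25 1;40 0 0 0.25 1;40 0 0 0.25 1;40 0 0 0.25 1;40 0 0 0.25 1;40 0 0 0.25 1;40 0 0 0.25 1;40 0 0 0.25 1;40 0 0 0.25 1;40 0 0 0.25 1;40 0 0 0.25 1;40 0 0 0.25 1;40 0 0 0.25 1;40 0 0 0.25 1;40 0 0 0.25 1;40 0 0 0.25 1;40 0 0 0.25 1", grip_force=20)

```text
t: 1.6
tcp_pos: [0.2374, -0.5777, 0.1485]
tool_rot: [0.907, -0.422, -0.0, -0.0]
force: [-0.4, 0.3, -0.3]
finger_gap: 0.466
gripper_force: 0.0
```

```bash
cat >> h.py <<'E'
def go(x,y,z=None,s=None):
    s=s or readout.sense(); R=Ro.from_quat(s['tool_rot']).as_matrix(); p=s['tcp_pos']
    d=np.array([x,y,p[2] if z is None else z])-p
    print('t',round(s['t'],2),'tcp',p.round(4),'yyaw',round(np.degrees(np.arctan2(R[1,1],R[0,1])),1),'F',s['force'].round(2),'gap',round(s['finger_gap']*85.4,1),'q6',round(s['q'][5],2)); print('units of 20mm in tool axes:',(R.T@d/.02).round(2), 'dist',np.linalg.norm(d).round(4))
E
python3 -c "
from h import *
go(.5113,.0158)"
```

```text
t 1.6 tcp [ 0.2374 -0.5777  0.1485] yyaw -139.9 F [-0.44  0.34 -0.3 ] gap 39.8 q6 1.08
units of 20mm in tool axes: [-13.86 -29.6    0.03] dist 0.6536
```

Emit:
send_rows(commands="40 -0.42 -0.9 0 0;40 -0.42 -0.9 0 0;40 -0.42 -0.9 0 0;40 -0.42 -0.9 0 0;40 -0.42 -0.9 0 0;40 -0.42 -0.9 0 0;40 -0.42 -0.9 0 0;40 -0.42 -0.9 0 0;40 -0.42 -0.9 0 0;40 -0.42 -0.9 0 0;40 -0.42 -0.9 0 0;40 -0.42 -0.9 0 0;40 -0.42 -0.9 0 0;40 -0.42 -0.9 0 0;40 -0.42 -0.9 0 0;40 -0.42 -0.9 0 0;40 -0.42 -0.9 0 0;40 -0.42 -0.9 0 0;40 -0.42 -0.9 0 0;40 -0.42 -0.9 0 0")

```text
t: 3.27
tcp_pos: [0.4034, -0.216, 0.1491]
tool_rot: [0.908, -0.42, -0.0, -0.0]
force: [1.0, -0.6, -0.5]
finger_gap: 0.469
gripper_force: 0.0
```

Emit:
send_rows(commands="40 -0.42 -0.89 0 0;40 -0.42 -0.89 0 0;40 -0.42 -0.89 0 0;40 -0.42 -0.89 0 0;40 -0.42 -0.89 0 0;40 -0.42 -0.89 0 0;40 -0.42 -0.89 0 0;40 -0.42 -0.89 0 0;40 -0.42 -0.89 0 0;40 -0.42 -0.89 0 0;40 -0.42 -0.89 0 0;40 -0.42 -0.89 0 0;40 -0.42 -0.89 0 0;40 0 0 0 0;40 0 0 0 0")

```text
t: 4.52
tcp_pos: [0.5088, 0.0167, 0.149]
tool_rot: [0.908, -0.419, -0.0, 0.0]
force: [0.2, -0.1, -0.1]
finger_gap: 0.469
gripper_force: 0.0
```

```bash
python3 -c "
from h import *
go(.5113,.0158,.058)
s=snap('scene','s2')
a=cv2.imread('pics/s2.png')[130:240,290:420]
cv2.imwrite('pics/s2c.png',cv2.resize(a,None,fx=5,fy=5,interpolation=cv2.INTER_CUBIC))"
```

```text
t 4.52 tcp [0.5088 0.0167 0.149 ] yyaw -139.5 F [ 0.23 -0.1  -0.12] gap 40.0 q6 2.25
units of 20mm in tool axes: [ 0.12 -0.07  4.55] dist 0.0911
```

View pics/s2c.png

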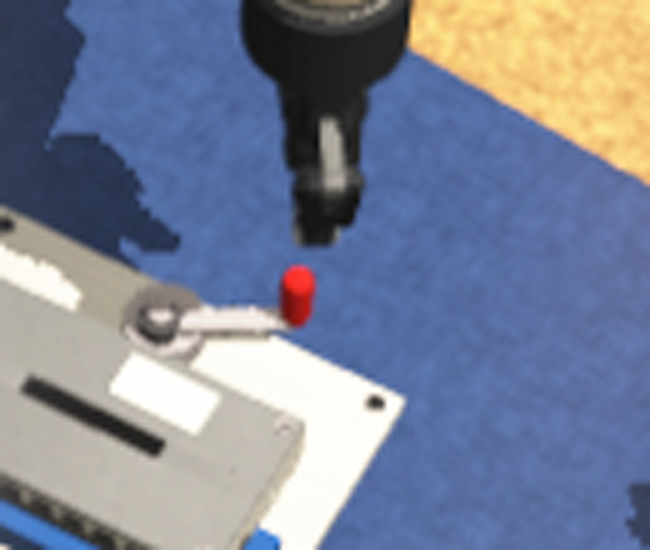

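The gripper stands over the red knob, fingers on both sides of it in line of sight. Descending.

Emit:
send_rows(commands="40 0.12 -0.07 0.3 0;40 0 0 0.7 0;40 0 0 0.7 0;40 0 0 0.7 0;40 0 0 0.7 0;40 0 0 0.7 0;40 0 0 0.7 0;40 0 0 0.05 0;40 0 0 0 0;40 0 0 0 0")

```text
t: 5.4
tcp_pos: [0.5116, 0.0144, 0.0585]
tool_rot: [0.907, -0.42, 0.0, 0.0]
force: [-0.2, -0.4, 0.6]
finger_gap: 0.47
gripper_force: 0.0
```

```bash
python3 -c "
from h import *
go(.5113,.0158,.058)"
```

```text
t 5.4 tcp [0.5116 0.0144 0.0585] yyaw -139.7 F [-0.19 -0.35  0.61] gap 40.2 q6 2.25
units of 20mm in tool axes: [-0.06 -0.03  0.02] dist 0.0015
```

Emit:
send_rows(commands="26 0 0 0 0;26 0 0 0 0;26 0 0 0 0;26 0.01 0.18 0 -0.75;26 0.01 0.18 0 -0.75;26 0.01 0.18 0 -0.75;26 0.01 0.18 0 -0.75;26 0.01 0.18 0 -0.75;26 0.01 0.18 0 -0.75;26 0.01 0.18 0 -0.75;26 0.01 0.18 0 -0.75;26 0.01 0.18 0 -0.75;26 0.01 0.18 0 -0.75;26 0.01 0.18 0 -0.75;26 0.01 0.18 0 -0.75;26 0.01 0.18 0 -0.75;26 0 0 0 0;26 0 0 0 0")

```text
t: 6.9
tcp_pos: [0.4899, -0.0254, 0.0587]
tool_rot: [0.996, -0.094, 0.001, 0.0]
force: [0.2, 0.5, -1.0]
finger_gap: 0.307
gripper_force: 0.0
```

```bash
cat >> h.py <<'E'
PIV=np.array([.5566,-.0380])
def lev():
    s=readout.sense();R=Ro.from_quat(s['tool_rot']).as_matrix();p=s['tcp_pos'];k=p[:2]-PIV
    Y=np.degrees(np.arctan2(R[1,1],R[0,1]))
    print('t',round(s['t'],2),'tcp',p.round(4),'r',np.linalg.norm(k).round(4),'tool ang from open',np.round((np.degrees(np.arctan2(k[1],k[0]))-6.94-115)%360,1),'yaw-90',round((Y-90-121.94)%360,1),'Ftool',(R.T@s['force']).round(2),'gap',round(s['finger_gap']*85.4,1),'gf',s['gripper_force'],'q6',s['q'][5].round(2))
E
python3 -c "
from h import *
lev()"
```

```text
t 6.9 tcp [ 0.4899 -0.0254  0.0587] r 0.0678 tool ang from open 47.4 yaw-90 47.3 Ftool [ 0.14 -0.58  0.99] gap 26.2 gf 0.0 q6 1.48
```

Emit:
send_rows(commands="26 0 0.12 0 -0.5;26 0 0.12 0 -0.5;26 0 0.12 0 -0.5;26 0 0.12 0 -0.5;26 0 0.12 0 -0.5;26 0 0.12 0 -0.5;26 0 0.12 0 -0.5;26 0 0.12 0 -0.5")

```text
t: 7.57
tcp_pos: [0.4885, -0.0442, 0.0586]
tool_rot: [0.999, 0.047, 0.0, -0.0]
force: [0.1, 0.9, -0.1]
finger_gap: 0.306
gripper_force: 0.5
```

```bash
python3 -c "
from h import *
lev()"
```

```text
t 7.57 tcp [ 0.4885 -0.0442  0.0586] r 0.0683 tool ang from open 63.2 yaw-90 63.4 Ftool [ 0.21 -0.9   0.06] gap 26.1 gf 0.497207622975111 q6 1.16
```

Emit:
send_rows(commands="26 0 0.12 0 -0.5;26 0 0.12 0 -0.5;26 0 0.12 0 -0.5")

```text
t: 7.82
tcp_pos: [0.4894, -0.0513, 0.0586]
tool_rot: [0.995, 0.099, 0.0, -0.0]
force: [-0.9, 1.5, 1.0]
finger_gap: 0.305
gripper_force: 0.5
```

```bash
python3 -c "
from h import *
lev()"
```

```text
t 7.82 tcp [ 0.4894 -0.0513  0.0586] r 0.0685 tool ang from open 69.3 yaw-90 69.4 Ftool [-0.6  -1.69 -1.02] gap 26.1 gf 0.4970090836286545 q6 1.04
```

Emit:
send_rows(commands="26 0 0.12 0 -0.5;26 0 0.12 0 -0.5;26 0 0 0 0")

```text
t: 8.07
tcp_pos: [0.4906, -0.0563, 0.0585]
tool_rot: [0.991, 0.133, 0.0, 0.0]
force: [0.1, -0.4, -0.4]
finger_gap: 0.305
gripper_force: 0.0
```

```bash
python3 -c "
from h import *
lev()"
```

```text
t 8.07 tcp [ 0.4906 -0.0563  0.0585] r 0.0685 tool ang from open 73.6 yaw-90 73.4 Ftool [-0.02  0.4   0.39] gap 26.0 gf 0.0 q6 0.96
```

Emit:
send_rows(commands="26 0 0.12 0 -0.5;26 0 0.12 0 -0.5;26 0 0 0 0")

```text
t: 8.32
tcp_pos: [0.4919, -0.0609, 0.0584]
tool_rot: [0.986, 0.167, 0.0, 0.0]
force: [-0.8, -0.7, 1.0]
finger_gap: 0.309
gripper_force: 0.0
```

```bash
python3 -c "
from h import *
lev()"
```

```text
t 8.32 tcp [ 0.4919 -0.0609  0.0584] r 0.0686 tool ang from open 77.6 yaw-90 77.3 Ftool [-1.    0.35 -0.97] gap 26.4 gf 0.0 q6 0.89
```

Emit:
send_rows(commands="26 0 0.12 0 -0.5;26 0 0.12 0 -0.5;26 0 0.12 0 -0.5")

```text
t: 8.57
tcp_pos: [0.4941, -0.067, 0.0584]
tool_rot: [0.976, 0.219, -0.0, -0.0]
force: [0.7, 1.7, 0.4]
finger_gap: 0.308
gripper_force: 0.8
```

```bash
python3 -c "
from h import *
lev()"
```

```text
t 8.57 tcp [ 0.4941 -0.067   0.0584] r 0.0689 tool ang from open 83.0 yaw-90 83.4 Ftool [ 1.33 -1.25 -0.38] gap 26.3 gf 0.8216443285346031 q6 0.77
```

Emit:
send_rows(commands="26 0 0.12 0 -0.5;26 0 0.12 0 -0.5")

```text
t: 8.73
tcp_pos: [0.4962, -0.0713, 0.0584]
tool_rot: [0.968, 0.253, -0.0, -0.0]
force: [-0.6, 1.6, 2.0]
finger_gap: 0.302
gripper_force: 0.8
```

```bash
python3 -c "
from h import *
lev()"
```

```text
t 8.73 tcp [ 0.4962 -0.0713  0.0584] r 0.069 tool ang from open 86.9 yaw-90 87.4 Ftool [ 0.27 -1.63 -2.  ] gap 25.8 gf 0.827860627323389 q6 0.69
```

Emit:
send_rows(commands="26 0 0.12 0 -0.5;26 0 0.12 0 -0.5")

```text
t: 8.9
tcp_pos: [0.4986, -0.0754, 0.0584]
tool_rot: [0.958, 0.286, -0.0, -0.0]
force: [0.0, 1.5, 0.7]
finger_gap: 0.304
gripper_force: 0.8
```

```bash
python3 -c "
from h import *
lev()"
```

```text
t 8.9 tcp [ 0.4986 -0.0754  0.0584] r 0.0691 tool ang from open 90.9 yaw-90 91.4 Ftool [ 0.85 -1.26 -0.67] gap 25.9 gf 0.833230298012495 q6 0.62
```

Emit:
send_rows(commands="26 0 0.12 0 -0.5;26 0 0.12 0 -0.5")

```text
t: 9.07
tcp_pos: [0.5012, -0.0793, 0.0584]
tool_rot: [0.947, 0.32, -0.0, -0.0]
force: [-0.5, 1.3, -0.5]
finger_gap: 0.302
gripper_force: 0.8
```

```bash
python3 -c "
from h import *
lev()"
```

```text
t 9.07 tcp [ 0.5012 -0.0793  0.0584] r 0.0691 tool ang from open 94.8 yaw-90 95.4 Ftool [ 0.39 -1.31  0.46] gap 25.8 gf 0.8385176584124565 q6 0.54
```

Emit:
send_rows(commands="26 0 0.12 0 -0.5;26 0 0.12 0 -0.5")

```text
t: 9.23
tcp_pos: [0.5041, -0.0831, 0.0584]
tool_rot: [0.936, 0.353, -0.0, -0.001]
force: [-0.3, 1.9, 0.6]
finger_gap: 0.308
gripper_force: 1.0
```

```bash
python3 -c "
from h import *
lev()"
```

```text
t 9.23 tcp [ 0.5041 -0.0831  0.0584] r 0.0692 tool ang from open 98.7 yaw-90 99.4 Ftool [ 1.03 -1.62 -0.59] gap 26.3 gf 0.9995816275477409 q6 0.47
```

Emit:
send_rows(commands="26 0 0.12 0 -0.5;26 0 0.12 0 -0.5")

```text
t: 9.4
tcp_pos: [0.5069, -0.0862, 0.0583]
tool_rot: [0.923, 0.385, -0.001, -0.001]
force: [-0.7, 3.1, 1.2]
finger_gap: 0.303
gripper_force: 1.6
```

```bash
python3 -c "
from h import *
lev()"
```

```text
t 9.4 tcp [ 0.5069 -0.0862  0.0583] r 0.0692 tool ang from open 102.2 yaw-90 103.3 Ftool [ 1.71 -2.74 -1.17] gap 25.8 gf 1.6254395619034767 q6 0.39
```

Emit:
send_rows(commands="26 0 0.12 0 -0.5;26 0 0.12 0 -0.5")

```text
t: 9.57
tcp_pos: [0.5095, -0.0888, 0.0582]
tool_rot: [0.909, 0.417, -0.001, -0.002]
force: [-2.0, 4.6, 1.5]
finger_gap: 0.303
gripper_force: 2.4
```

```bash
python3 -c "
from h import *
lev()"
```

```text
t 9.57 tcp [ 0.5095 -0.0888  0.0582] r 0.0693 tool ang from open 105.3 yaw-90 107.3 Ftool [ 2.21 -4.54 -1.47] gap 25.9 gf 2.4273283034563065 q6 0.32
```

Clamped at about 5 N at the knob. Back off to centre and lift clear.

Emit:
send_rows(commands="30 0 -0.3 0 0;32 0 0 0 0;32 0 0 0 0;32 0 0 0 0")

```text
t: 9.9
tcp_pos: [0.5069, -0.0867, 0.0584]
tool_rot: [0.909, 0.417, 0.0, 0.0]
force: [-0.1, 0.3, -0.1]
finger_gap: 0.378
gripper_force: 0.0
```

```bash
python3 -c "
from h import *
lev()"
```

```text
t 9.9 tcp [ 0.5069 -0.0867  0.0584] r 0.0696 tool ang from open 102.5 yaw-90 107.3 Ftool [ 0.15 -0.27  0.06] gap 32.3 gf 0.0 q6 0.32
```

Emit:
send_rows(commands="34 0 0 -0.5 0;34 0 0 -0.9 0;34 0 0 -0.9 0;34 0 0 -0.9 0;34 0 0 -0.9 0;34 0 0 -0.9 0;34 0 0 0 0")

```text
t: 10.48
tcp_pos: [0.509, -0.0876, 0.1622]
tool_rot: [0.909, 0.417, 0.003, 0.003]
force: [0.2, -0.2, 0.8]
finger_gap: 0.398
gripper_force: 0.0
```

```bash
python3 -c "
from h import *
go(.4701,.2699,.15)"
```

```text
t 10.48 tcp [ 0.509  -0.0876  0.1622] yyaw -40.7 F [ 0.15 -0.16  0.78] gap 34.0 q6 0.32
units of 20mm in tool axes: [ 12.29 -13.13   0.54] dist 0.3599
```

Emit:
send_rows(commands="50 0.68 -0.73 0.03 0;50 0.68 -0.73 0.03 0;50 0.68 -0.73 0.03 0;50 0.68 -0.73 0.03 0;50 0.68 -0.73 0.03 0;50 0.68 -0.73 0.03 0;50 0.68 -0.73 0.03 0;50 0.68 -0.73 0.03 0;50 0.68 -0.73 0.03 0;50 0.68 -0.73 0.03 0;50 0.68 -0.73 0.03 0;50 0.68 -0.73 0.03 0;50 0.68 -0.73 0.03 0;50 0.68 -0.73 0.03 0;50 0.68 -0.73 0.03 0;50 0.68 -0.73 0.03 0;50 0.68 -0.73 0.03 0;50 0.68 -0.73 0.03 0")

```text
t: 11.98
tcp_pos: [0.4665, 0.2711, 0.1474]
tool_rot: [0.909, 0.417, -0.0, 0.0]
force: [0.4, 0.4, -0.9]
finger_gap: 0.584
gripper_force: 0.0
```

Emit:
send_rows(commands="50 0 0 0 0.96;50 0 0 0 0.96;50 0 0 0 0.96;50 0 0 0 0.96;50 0 0 0 0.96;50 0 0 0 0.96;50 0 0 0 0.96;50 0 0 0 0.96;50 0 0 0 0.96;50 0 0 0 0.96;50 0 0 0 0.96;50 0 0 0 0")

```text
t: 12.98
tcp_pos: [0.4667, 0.2701, 0.1474]
tool_rot: [0.998, 0.061, -0.0, 0.0]
force: [0.1, 0.3, 0.5]
finger_gap: 0.584
gripper_force: 0.0
```

```bash
python3 -c "
from h import *
go(.4701,.2699,.066)
S=snap('scene','s3')
def crop(x,y,w,h,k,n):
  c=cv2.resize(cv2.imread('pics/s3.png')[y:y+h,x:x+w],None,fx=k,fy=k,interpolation=cv2.INTER_CUBIC); return c
a=crop(240,160,140,110,4,0);b=crop(400,140,70,110,4,0)
o=np.zeros((440,800,3),np.uint8);o[:,:560]=a;o[:,560:800]=b[:,:240];cv2.imwrite('pics/s3c.png',o)"
```

```text
t 12.98 tcp [0.4667 0.2701 0.1474] yyaw -83.0 F [0.06 0.3  0.47] gap 49.9 q6 1.77
units of 20mm in tool axes: [0.17 0.03 4.07] dist 0.0814
```

View pics/s3c.png

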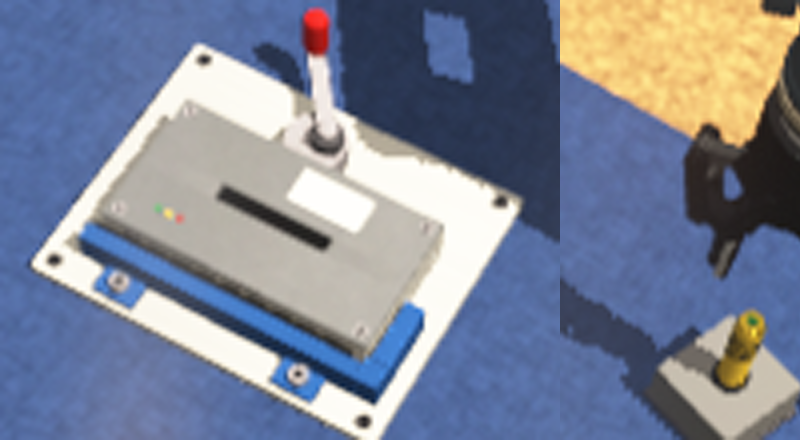

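Module now lies against the fence, lever turned; gripper is above the probe. Descend and grip.

Emit:
send_rows(commands="50 0.17 0.03 0.2 0;50 0 0 0.6 0;50 0 0 0.6 0;50 0 0 0.6 0;50 0 0 0.6 0;50 0 0 0.6 0;50 0 0 0.6 0;50 0 0 0.25 0;50 0 0 0 0;10 0 0 0 0;10 0 0 0 0;10 0 0 0 0;10 0 0 0 0;10 0 0 0 0;10 0 0 0 0;10 0 0 0 0;10 0 0 0 0", grip_force=30)

```text
t: 14.45
tcp_pos: [0.4709, 0.2702, 0.0672]
tool_rot: [0.998, 0.062, 0.001, -0.0]
force: [-0.7, -0.7, 5.0]
finger_gap: 0.2
gripper_force: 30.8
```

```bash
python3 -c "
from h import *
go(.4701,.2699,.066)
A=load('s3')
f=lambda x,y:np.array([240+(x+.5)/4-.5,160+(y+.5)/4-.5])
e=[atz(A,f(*p),.046)[:2] for p in((222,193),(327,242))];print(e,(e[0]+e[1])/2)
for p in ((184,102),(440,222),(85,213),(366,345)): print(atz(A,f(*p),.049).round(4))
"
```

```text
t 14.45 tcp [0.4709 0.2702 0.0672] yyaw -82.9 F [-0.66 -0.68  5.03] gap 17.1 q6 1.76
units of 20mm in tool axes: [-0.04  0.01  0.06] dist 0.0014
[array([ 0.63250734, -0.06425084]), array([0.62137918, 0.0101371 ])] [ 0.62694326 -0.02705687]
[ 0.5946 -0.1256  0.049 ]
[0.569  0.0589 0.049 ]
[ 0.6966 -0.1222  0.049 ]
[0.6659 0.073  0.049 ]
```

Emit:
send_rows(commands="10 0 0 -0.3 0;10 0 0 -0.6 0;10 0 0 -0.8 0;10 0 0 -0.8 0;10 0 0 -0.8 0;10 0 0 -0.5 0;10 0 0 0 0")

```text
t: 15.03
tcp_pos: [0.4712, 0.2705, 0.1444]
tool_rot: [0.998, 0.062, 0.002, -0.0]
force: [0.9, 0.3, -1.4]
finger_gap: 0.201
gripper_force: 30.2
```

```bash
python3 -c "
from h import *
go(.6243,.0028,.13)"
```

```text
t 15.03 tcp [0.4712 0.2705 0.1444] yyaw -82.9 F [ 0.86  0.3  -1.43] gap 17.2 q6 1.76
units of 20mm in tool axes: [ 5.94 14.23  0.73] dist 0.3087
```

Emit:
send_rows(commands="10 0.37 0.89 0 0;10 0.37 0.89 0 0;10 0.37 0.89 0 0;10 0.37 0.89 0 0;10 0.37 0.89 0 0;10 0.37 0.89 0 0;10 0.37 0.89 0 0;10 0.37 0.89 0 0;10 0.37 0.89 0 0;10 0.37 0.89 0 0;10 0.37 0.89 0 0;10 0.37 0.89 0 0;10 0.37 0.89 0 0;10 0.37 0.89 0 0;10 0.37 0.89 0 0;10 0.37 0.89 0 0;10 0 0 0.5 0;10 0 0 0.5 0;10 0 0 0.5 0;10 0 0 0 0")

```text
t: 16.7
tcp_pos: [0.6199, 0.0033, 0.109]
tool_rot: [0.998, 0.062, -0.004, -0.001]
force: [0.3, 0.5, -1.4]
finger_gap: 0.202
gripper_force: 30.2
```

Emit:
send_rows(commands="10 0 0 0 0;10 0 0 0.25 0;10 0 0 0 0")

```text
t: 16.95
tcp_pos: [0.6226, 0.0028, 0.1071]
tool_rot: [0.998, 0.062, -0.0, -0.0]
force: [-0.1, 0.3, -1.9]
finger_gap: 0.201
gripper_force: 30.2
```

```bash
python3 -c "
from h import *
go(.6243,.0028,.108)
def c(n,x,y,w,h,k):
  return cv2.resize(cv2.imread(f'pics/{n}.png')[y:y+h,x:x+w],None,fx=k,fy=k,interpolation=cv2.INTER_CUBIC)
s=snap('scene','s4');t=snap('top','t4')
o=np.zeros((600,800,3),np.uint8);o[:480,:480]=c('s4',280,170,60,60,8);o[:320,480:]=c('t4',295,160,40,40,8);cv2.imwrite('pics/s4c.png',o)"
```

```text
t 16.95 tcp [0.6226 0.0028 0.1071] yyaw -82.9 F [-0.1   0.27 -1.89] gap 17.2 q6 1.27
units of 20mm in tool axes: [ 0.08  0.01 -0.05] dist 0.0019
```

View pics/s4c.png

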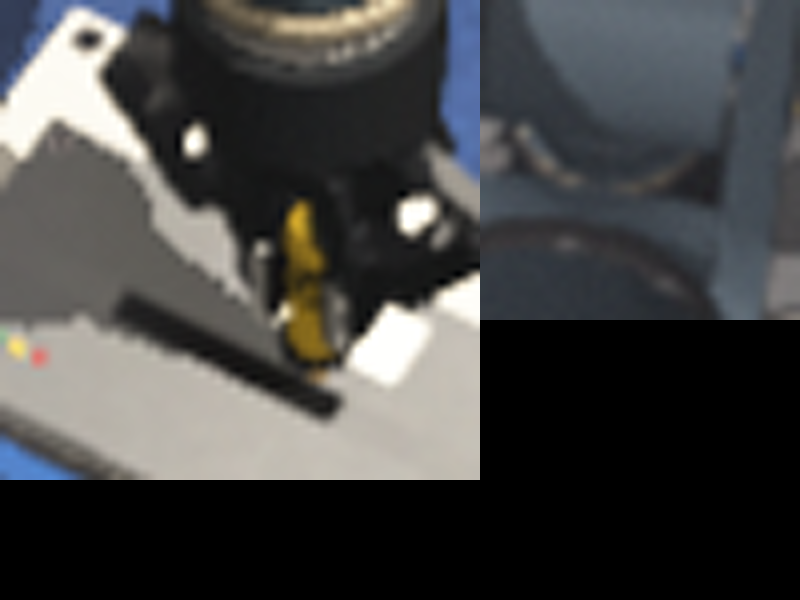

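Scene view: tip seen at crop (320,380), strip from (125,303) to (333,408); top view is blocked by the arm. Compare with projections.

Run:
```python
from h import *
A=load('s4'); inv=lambda p:((p-[280,170]+.5)*8-.5).round(1)
f=lambda x,y:np.array([280+(x+.5)/8-.5,170+(y+.5)/8-.5])
print('tip pred',inv(proj(A,[[.6226,.0028,.059],[.6226,.0028,.075],[.6226,.0028,.078]])))
ex=np.array([np.cos(.1211),np.sin(.1211)]);ey=np.array([-ex[1],ex[0]])
for m in ([.628,-.028],):
  print(inv(proj(A,[np.r_[m+ex*a+ey*b,z] for a,b,z in((-.006,.04,.049),(.006,.04,.049),(.006,-.04,.049),(-.006,-.04,.049),(0,.04,.046),(0,-.04,.046))])))
I=cv2.cvtColor(cv2.imread('pics/s3.png'),cv2.COLOR_BGR2GRAY)
n=I[200:228,288:330]; m=(n<75).astype(np.uint8); k,l,st,ce=cv2.connectedComponentsWithStats(m); j=1+st[1:,4].argmax()
print('blob',st[j],ce[j]+[288,200], atz(A,ce[j]+[288,200],.0465))
w=np.clip(120-n.astype(float),0,None)*(cv2.dilate((l==j).astype(np.uint8),np.ones((3,3))));ys,xs=np.mgrid[200:228,288:330];c=np.array([(w*xs).sum(),(w*ys).sum()])/w.sum();print(c,atz(A,c,.0465))
X=np.c_[xs[w>0],ys[w>0]].astype(float);C=np.cov((X-c).T,aweights=w[w>0]);v=np.linalg.eigh(C)[1][:,1];e=[atz(A,c+t*v,.0465) for t in(-10,10)];d=e[1]-e[0];print('dir',np.degrees(np.arctan2(d[1],d[0])))
```

```text
tip pred [[313.  373.7]
 [312.7 347. ]
 [312.6 341.9]]
[[344.7 391.8]
 [325.4 420.8]
 [104.8 310.7]
 [124.8 282.6]
 [335.1 411.1]
 [115.3 301.6]]
blob [ 7  7 27 15 92] [308.14130435 214.07608696] [ 0.6274706  -0.02668461  0.0465    ]
[308.45956873 214.33692722] [ 0.62759446 -0.02558335  0.0465    ]
dir -83.02877454555866
```

Projection agrees within about 1 mm across the strip. Lower near the strip, then creep.

Emit:
send_rows(commands="10 0.09 0.06 0 0;10 0 0 0.2 0;10 0 0 0.2 0;10 0 0 0 0;10 0 0 0.05 0;10 0 0 0.05 0;10 0 0 0 0")

```text
t: 17.63
tcp_pos: [0.6248, 0.0011, 0.0973]
tool_rot: [0.998, 0.062, -0.0, -0.0]
force: [-0.7, -0.1, -1.3]
finger_gap: 0.2
gripper_force: 30.2
```

```bash
python3 -c "
from h import *
go(.6244,.0015,.0942)"
```

```text
t 17.63 tcp [0.6248 0.0011 0.0973] yyaw -82.9 F [-0.73 -0.11 -1.27] gap 17.1 q6 1.27
units of 20mm in tool axes: [-0.02 -0.02  0.15] dist 0.0031
```

Emit:
send_rows(commands="10 0 0 0.03 0;10 0 0 0 0")

```text
t: 17.8
tcp_pos: [0.6249, 0.0011, 0.0969]
tool_rot: [0.998, 0.062, -0.0, -0.0]
force: [-0.3, -0.4, 0.1]
finger_gap: 0.202
gripper_force: 30.2
```

Emit:
send_rows(commands="10 0 0 0.03 0;10 0 0 0 0")

```text
t: 17.97
tcp_pos: [0.6249, 0.0011, 0.0963]
tool_rot: [0.998, 0.062, -0.0, -0.0]
force: [0.0, 0.0, -1.1]
finger_gap: 0.197
gripper_force: 30.2
```

Emit:
send_rows(commands="10 0 0 0.03 0;10 0 0 0 0")

```text
t: 18.13
tcp_pos: [0.6249, 0.0011, 0.0956]
tool_rot: [0.998, 0.062, -0.0, -0.0]
force: [-1.3, -0.0, -2.0]
finger_gap: 0.199
gripper_force: 30.2
```

Emit:
send_rows(commands="10 0 0 0.03 0;10 0 0 0 0")

```text
t: 18.3
tcp_pos: [0.6249, 0.0011, 0.095]
tool_rot: [0.998, 0.062, -0.0, -0.0]
force: [-0.4, 0.2, -3.0]
finger_gap: 0.199
gripper_force: 30.2
```

Emit:
send_rows(commands="10 0 0 0.03 0;10 0 0 0 0")

```text
t: 18.47
tcp_pos: [0.6249, 0.0011, 0.0944]
tool_rot: [0.998, 0.062, -0.0, -0.0]
force: [-0.5, 0.2, -1.8]
finger_gap: 0.202
gripper_force: 30.2
```

Emit:
send_rows(commands="10 0 0 0.03 0;10 0 0 0 0")

```text
t: 18.63
tcp_pos: [0.625, 0.0011, 0.0941]
tool_rot: [0.998, 0.062, 0.0, 0.0]
force: [-0.7, 0.2, -0.2]
finger_gap: 0.2
gripper_force: 30.5
```

Emit:
send_rows(commands="10 0 0 0.03 0;10 0 0 0 0")

```text
t: 18.8
tcp_pos: [0.6251, 0.0011, 0.094]
tool_rot: [0.998, 0.062, 0.0, 0.0]
force: [-1.2, -0.5, 3.2]
finger_gap: 0.202
gripper_force: 30.8
```

Emit:
send_rows(commands="10 0 0 0.03 0;10 0 0 0 0")

```text
t: 18.97
tcp_pos: [0.6252, 0.0011, 0.0938]
tool_rot: [0.998, 0.062, 0.0, 0.0]
force: [-1.6, 0.2, 6.7]
finger_gap: 0.201
gripper_force: 31.1
```

Tip rests on the strip (height matches). Slide toward −y in small steps.

Emit:
send_rows(commands="10 0 0.05 0 0;10 0 0.05 0 0;10 0 0.05 0 0")

```text
t: 19.22
tcp_pos: [0.6255, -0.0005, 0.0938]
tool_rot: [0.998, 0.061, 0.001, -0.001]
force: [-1.1, 3.8, 6.3]
finger_gap: 0.202
gripper_force: 31.0
```

Emit:
send_rows(commands="10 0 0.05 0 0;10 0 0.05 0 0;10 0 0.05 0 0")

```text
t: 19.47
tcp_pos: [0.6262, -0.0036, 0.0938]
tool_rot: [0.998, 0.061, 0.001, -0.001]
force: [-0.4, 2.9, 5.8]
finger_gap: 0.197
gripper_force: 30.9
```

Emit:
send_rows(commands="10 0 0.05 0 0;10 0 0.05 0 0;10 0 0.05 0 0")

```text
t: 19.72
tcp_pos: [0.6261, -0.0079, 0.0926]
tool_rot: [0.998, 0.062, 0.0, 0.0]
force: [-0.3, -0.3, -1.6]
finger_gap: 0.2
gripper_force: 30.2
```

Emit:
send_rows(commands="10 0 0.05 0 0;10 0 0.05 0 0;10 0 0.05 0 0")

```text
t: 19.97
tcp_pos: [0.6261, -0.0111, 0.0921]
tool_rot: [0.998, 0.062, -0.001, 0.0]
force: [-0.3, 0.3, -1.8]
finger_gap: 0.203
gripper_force: 30.2
```

It dropped. Ease back a little and lower gently.

Emit:
send_rows(commands="10 0 -0.08 0 0;10 0 0 0.05 0;10 0 0 0.05 0;10 0 0 0 0")

```text
t: 20.3
tcp_pos: [0.626, -0.0092, 0.0904]
tool_rot: [0.998, 0.062, -0.0, -0.0]
force: [0.3, -0.3, -1.6]
finger_gap: 0.206
gripper_force: 30.2
```

```bash
python3 -c "
from h import *
go(.6261,-.0095,.078)
print(readout.sense()['ft_torque'])"
```

```text
t 20.3 tcp [ 0.626  -0.0092  0.0904] yyaw -82.9 F [ 0.28 -0.25 -1.55] gap 17.6 q6 1.25
units of 20mm in tool axes: [0.   0.02 0.62] dist 0.0124
[ 0.01115073  0.03794757 -0.03453332]
```

Emit:
send_rows(commands="10 0 0 0.05 0;10 0 0 0.05 0;10 0 0 0.05 0;10 0 0 0 0")

```text
t: 20.63
tcp_pos: [0.6261, -0.0092, 0.0875]
tool_rot: [0.998, 0.062, -0.0, -0.0]
force: [-0.4, 0.3, -1.5]
finger_gap: 0.201
gripper_force: 30.2
```

Emit:
send_rows(commands="10 0 0 0.05 0;10 0 0 0.05 0;10 0 0 0.05 0;10 0 0 0 0")

```text
t: 20.97
tcp_pos: [0.6261, -0.0092, 0.0845]
tool_rot: [0.998, 0.062, -0.0, -0.0]
force: [0.2, -0.1, -1.6]
finger_gap: 0.198
gripper_force: 30.2
```

Emit:
send_rows(commands="10 0 0 0.05 0;10 0 0 0.05 0;10 0 0 0 0")

```text
t: 21.22
tcp_pos: [0.6261, -0.0092, 0.0825]
tool_rot: [0.998, 0.062, -0.0, -0.0]
force: [0.1, -0.5, -1.6]
finger_gap: 0.204
gripper_force: 30.2
```

Emit:
send_rows(commands="10 0 0 0.05 0;10 0 0 0.05 0;10 0 0 0.05 0;10 0 0 0 0")

```text
t: 21.55
tcp_pos: [0.6261, -0.0092, 0.0795]
tool_rot: [0.998, 0.062, -0.0, -0.0]
force: [-0.8, 0.3, -1.1]
finger_gap: 0.203
gripper_force: 30.2
```

Emit:
send_rows(commands="10 0 0 0.04 0;10 0 0 0 0;10 0 0 0 0")

```text
t: 21.8
tcp_pos: [0.6261, -0.0092, 0.0789]
tool_rot: [0.998, 0.062, -0.0, -0.0]
force: [-0.2, -0.7, -1.7]
finger_gap: 0.199
gripper_force: 30.2
```

Emit:
send_rows(commands="10 0 0 0.04 0;10 0 0 0 0;10 0 0 0 0")

```text
t: 22.05
tcp_pos: [0.6263, -0.0092, 0.0782]
tool_rot: [0.998, 0.062, 0.0, 0.0]
force: [1.1, -0.4, -1.1]
finger_gap: 0.201
gripper_force: 30.3
```

Emit:
send_rows(commands="10 0 0 0.04 0;10 0 0 0 0;10 0 0 0 0")

```text
t: 22.3
tcp_pos: [0.6263, -0.0092, 0.0781]
tool_rot: [0.998, 0.062, 0.0, 0.0]
force: [-1.4, 0.8, 5.7]
finger_gap: 0.205
gripper_force: 30.8
```

Emit:
send_rows(commands="10 0 0 0.02 0;10 0 0 0 0;10 0 0 0 0;10 0 0 0 0")

```text
t: 22.63
tcp_pos: [0.6263, -0.0092, 0.0781]
tool_rot: [0.998, 0.062, 0.0, 0.0]
force: [-2.1, -0.4, 8.0]
finger_gap: 0.201
gripper_force: 31.2
```

Seated at the expected depth. Release and retreat.

Emit:
send_rows(commands="10 0 0 -0.04 0;10 0 0 0 0;22 0 0 0 0;26 0 0 0 0;32 0 0 0 0;40 0 0 0 0;45 0 0 0 0;45 0 0 0 0")

```text
t: 23.3
tcp_pos: [0.6262, -0.0092, 0.0775]
tool_rot: [0.998, 0.062, -0.0, -0.0]
force: [0.2, -0.9, -0.5]
finger_gap: 0.525
gripper_force: 0.0
```

Emit:
send_rows(commands="45 0 0 -0.3 0;45 0 0 -0.6 0;45 0 0 -0.9 0;45 0 0 -0.9 0;45 0 0 -0.9 0;45 0 0 -0.9 0;45 0 0 -0.9 0;45 0 0 -0.9 0;45 -0.9 0 -0.3 0;45 -0.9 0 0 0;45 -0.9 0 0 0;45 -0.9 0 0 0;45 -0.9 0 0 0;45 -0.9 0 0 0;45 -0.9 0 0 0;45 -0.9 0 0 0;45 0 0 0 0;45 0 0 0 0")

```text
t: 24.8
tcp_pos: [0.4834, -0.0271, 0.2109]
tool_rot: [0.998, 0.062, 0.001, 0.0]
force: [0.4, -0.8, -0.7]
finger_gap: 0.528
gripper_force: 0.0
```

```bash
python3 -c "
from h import *
go(.6261,-.0095,.078)
s=snap('scene','s5')
cv2.imwrite('pics/s5c.png',cv2.resize(cv2.imread('pics/s5.png')[150:270,240:390],None,fx=5,fy=5,interpolation=cv2.INTER_CUBIC))"
```

```text
t 24.8 tcp [ 0.4834 -0.0271  0.2109] yyaw -82.9 F [ 0.37 -0.77 -0.67] gap 45.1 q6 1.16
units of 20mm in tool axes: [ 7.18 -0.    6.66] dist 0.1958
```

View pics/s5c.png

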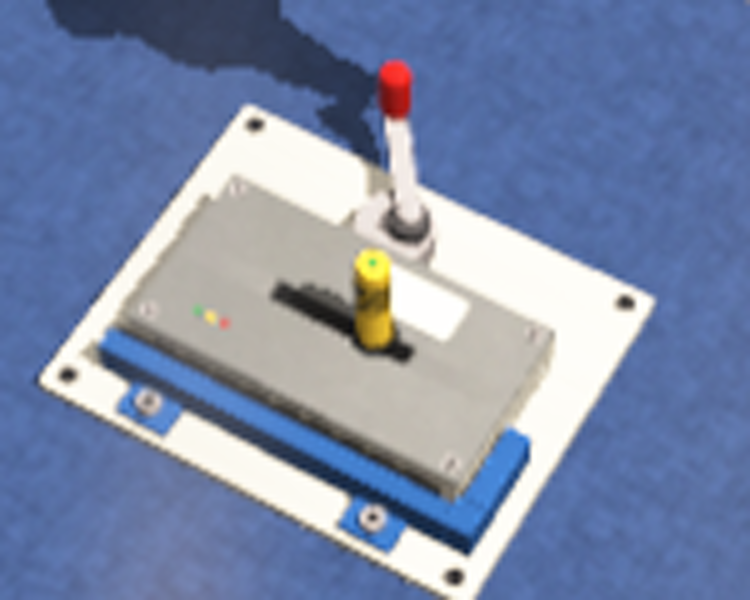

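The probe stands upright with its flange on the cover (crop 375,345), the module sits against the fence, and the arm is clear.

```bash
python3 -c "
from h import *
print(sign_off())"
```

```text
the job is handed in; nothing more can be done
None
```

I handed the job in at about 25 s of the 67 s allowed: the module is clamped snug (about 5 N felt at the knob, so roughly 15–20 N by your guide), and the probe is released, fully home and upright in the socket; the sign-off returned no verdict.

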